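# Free the telescopic handle and hold it out at its second stop

## Robot

A 6-joint arm with a two-finger parallel gripper is mounted at the origin on the work surface. World frame = base frame: x ahead of the robot, y to its left, z up, the work surface at z = 0. Lengths are in m, angles in rad, forces in N, time in s.
With the tool pointing down it reaches from about 0.375 to 0.925 m from the base axis. Payload 5.7 kg.
Tool frame: the origin (TCP) lies at the very end of the fingers, on their centre line; the grasp point (between the pads) lies 19 mm behind it; z points along the fingers, y is the line along which they close (so a half turn about z gives the same grasp; the last joint's range is limited). The gripper opens to 85 mm and grips with 20 to 120 N. Pads are 22 mm wide; open, the fingers measure 114 mm over their backs; the gripper's body (76 mm by 85 mm) begins 54 mm behind the grasp point. The pads swing forward as they close: fully open they stand 13 mm farther back than shut.
Start: joints at [1.053, 0.359, 1.51, -0, 1.272, -0.115], TCP at [0.235, 0.552, 0.231] pointing down, gripper open.
Joint ranges: [-2.97, 2.97], [-1.01, 2.36], [0.21, 2.38], [-0.96, 4.11], [0.2, 2.71], [-2.98, 2.98]. Speed limits (rad/s): [2.39, 2.39, 3.14, 3.14, 3.14, 3.14].

## Interface

Orientations are given as a unit quaternion [w, x, y, z].
In Python, from plant import arm, camera, hand_in gives the robot as it stands.
- The arm moves only by the tool step_arm, never from a script. Its argument "deltas" is a list of rows, each an object with "delta_pos": the shift along the tool's x, y, z in m, a list of three; "delta_rot": the turn, a rotation vector about the tool's x, y, z in degrees, a list of three; "fingers": the opening, from -1 (shut) to 1 (fully open). In form: [{"delta_pos": [x, y, z], "delta_rot": [rx, ry, rz], "fingers": fingers}, ...]. A call has exactly 5 rows; each row shifts and turns the commanded pose from where the row before left it, along the tool's axes as they then stand; what a row does not reach is not made up. A row lasts 1/12 s, in which the tool goes at most 41.7 mm and 7.16 degrees, less where a joint would pass 70% of its speed; a pose out of reach is approached as far as the arm can. A call with a gripper value outside its range is refused whole. The fingers move at their own pace and stop on an object; "newtons" is the grip in N (left out, the last holds). Time passes only in rows, so rows that do not move let the fingers close, or fill a call up. It gives the time, the measured TCP pose, the force, the opening and the grip force at its end, in the units of the state.
- arm.observe(): the state, without advancing time (a new reading comes with each control period).
- camera(name): name is "scene" or "side" or "wrist"; returns a dict with "image" (480x640x3 uint8, blue, green, red), "fx", "fy", "cx", "cy" (pixels), "k1" (the pictures are not rectified: a ray, as slopes to the right and down, at radius r is drawn at 1 + k1 r^2 times it, then the intrinsics apply), "extrinsics" (4x4, takes a point from world to camera coordinates); the wrist camera has in their place "T_tool_cam" (4x4, takes a point from camera to tool coordinates, whose origin is the TCP and whose axes are the flange's). Camera axes: x right, y up, looking along -z (the intrinsics and any distortion apply to the point x, -y, -z); pixel columns grow to the right and rows downward; lengths in m; the calibration is good to about 2 mm. A picture is of the moment at which its call begins: read the wrist's pose just before it. There is no depth.
- hand_in(): hands the job in; it is judged then, once.
The state is a dict: "t": time; "joints": joint angles; "dq": joint speeds; "tau": joint torques, N m; "tcp_pos": TCP position; "tool_rot": TCP orientation; "ft_force": force on the tool from outside, world axes, zero at the start; "ft_torque": the same for the moment, N m; "finger_gap": finger opening in m; "grip_force": force on a finger pad.
Only numpy, scipy, OpenCV 4.12 (cv2) and the standard library are available. Lean on these libraries where they do the work, as an engineer would, in place of code of your own. Each camera call takes 0.05 s, during which the arm holds its last target. There are 200 camera calls.

## Task

Lift the yellow storage clip straight up off its rail post, through its sprung catch, and set it down gently in the open steel caddy. Then squeeze the orange button of the blue handle, pull the handle up past the first stop (a click) until it reaches its second stop, and finish still gripping it there: it sinks back if let go, and I want to tighten its collar while you hold it out. Leave the other things on the bench where they are.

Things in the scene. Friction and masses are not known exactly. Their poses are not given: they have to be found in the camera images.
- stand: fixed dark steel bench stand, base 170 x 110 x 12 mm (65 mm to -x, 105 mm to +x of the origin). Origin on the bench, on the axis of an upright grey tube (32 mm dia; black collar, 40 mm dia, top at 130 mm) in which the blue handle slides; z up. A flat steel rail post stands on its +x side
- post_top (a point): centre of the top of the steel rail post: 52 mm to stand +x of the tube's axis, 180 mm above the bench. The post is 10 mm (x) by 30 mm (y). A sprung brass ball in its +x face is the catch that holds the clip: it lets go at about 5 to 7 N upward pull, in the first few mm; the clip is off the post after rising 32 mm
- clip: loose yellow clip, about 0.12 kg, hung over the post, axes parallel to the stand's. Origin: centre of the underside of its saddle (24 x 40 mm, 30 mm deep, 1 mm play on the post), 150 mm above the bench when on the post. A top plate 30 to 36 mm above the origin carries the fin and runs on as an arm (24 mm wide) to 70 mm towards -x, over the blue handle
- fin (a point): middle of the clip's upright fin, to be pinched: 34 mm (clip x) by 12 mm (clip y) by 34 mm tall, on the clip's top plate. This point is 53 mm above the clip's origin, 203 mm above the bench at the start
- caddy: fixed open steel caddy, 180 mm (x) by 150 mm (y), walls 50 mm high and 4 mm thick, floor 4 mm thick; origin at the centre of its underside. Its lid is folded open, sloping down to the bench on the -x side, to 230 mm from the origin
- grip (a point): centre of the blue grip block on top of the handle: 34 mm (x) by 30 mm (y) by 42 mm tall, axes parallel to the stand's; 155 mm above the bench when right down (top 176 mm, underside 134 mm). The orange button stands 6 mm out of its +y face
- telescope (a joint): how far the blue handle is pulled up, m: 0 right down (start); 0.05 first stop (a click, up to 8 N extra to pull through); 0.1 second stop (solid end, no catch). Spring and weight pull it down with about 5 N. With the button out it is locked down and cannot pass the first stop; let go beyond that it sinks back to about 0.06
- squeeze (a joint): travel of the orange button into the grip block, m: 0 out, 0.006 flush; 18 mm wide, 26 mm tall, at point grip's height, moving along stand y. About 5 N pushes it flush; it frees the handle beyond 0.003. Fingers closing along stand y on the grip block squeeze the button and grip the block together
- bucket: navy plastic bucket, 190 mm across the rim, 165 mm tall, wire bail resting on its far rim; origin at the centre of its underside
- jar: glass jar with steel twist cap, 72 mm across, 120 mm tall; origin at the centre of its underside
- funnel: red plastic funnel standing mouth down, 96 mm across, 90 mm tall; origin at the centre of its mouth, on the bench
- detergent: white bottle with blue cap, 80 mm across, 210 mm tall; origin at the centre of its underside
- peg: wooden clothes peg lying flat, 75 x 11 x 17 mm; origin under its middle
- scrub_brush: washing-up brush lying on the bench; origin under its middle
There are look-alikes about, which are no part of the job. Of the things like the clip, leave any that is red or white; of the rest the larger one is meant.

How it is judged:
By the outcome, as a careful person would: the job done as asked, in the order asked, and still so for the second after the job is handed in, while the arm keeps its last pose, push and grip.
It also fails if it takes over 59 s, if anything falls off the work surface, if the arm or the gripper's body presses on something with over 40 N, if the wrist force passes 120 N, or if a joint passes its speed limit or range.

## Working session

There is one attempt and no reset: what is moved stays moved. The work goes in short steps, Python scripts to look and compute and a tool call to move; the robot and the scene stay as the last step left them, time stands still between calls to the robot, and variables do not carry over. Pictures are saved under pics/ and viewed, at most 10 in all, crops included, and the job is handed in when it is done.

Besides the shell and the picture viewer there is one more tool, called after "Request:" as name(argument=value, ...) on one line, values as JSON. step_arm: Moves the arm, as the interface text tells. Its arguments: {"type":"object","properties":{"deltas":{"type":"array"},"newtons":{"type":"number"}},"required":["deltas"]}

```bash
mkdir -p pics; cat > h.py <<'E'
import numpy as np, cv2, json
from scipy.spatial.transform import Rotation as R
from scipy.optimize import least_squares
def save(d,name):
    cv2.imwrite(f'pics/{name}.png',d['image'])
    np.savez(f'pics/{name}.npz',**{k:np.array(v) for k,v in d.items() if k!='image'})
def proj(c,P):
    P=np.atleast_2d(P); p=P@c['extrinsics'][:3,:3].T+c['extrinsics'][:3,3]
    s=np.c_[p[:,0],-p[:,1]]/-p[:,2:3]; s=s*(1+c['k1']*(s**2).sum(1,keepdims=True))
    return s*[c['fx'],c['fy']]+[c['cx'],c['cy']]
def load(n): 
    f=np.load(f'pics/{n}.npz'); return {k:f[k] for k in f}
def onplane(c,uv,z):
    g=least_squares(lambda x:(proj(c,[x[0],x[1],z])[0]-uv),[0.5,0.]); return g.x
E
python3 - <<'E'
from h import *
from plant import arm,camera
print(arm.observe())
for n in ['scene','side']:
    d=camera(n); save(d,n+'0')
    E=d['extrinsics']; print(n,-E[:3,:3].T@E[:3,3],E[:3,:3].round(2).tolist(),d['fx'],d['k1'])
E
```

```text
{'t': 0.0, 'joints': array([ 1.05289084e+00,  3.59543520e-01,  1.51147889e+00,  2.89061675e-06,
        1.27246816e+00, -1.15097963e-01]), 'dq': array([-4.43184572e-04, -1.15097143e-03,  9.59871217e-04,  1.70444663e-03,
        1.41483403e-03,  6.01866428e-05]), 'tau': array([-6.45489708e-04, -5.27627492e+01, -2.78615731e+01, -2.70589826e-04,
        1.35693286e-02, -3.48564527e-05]), 'tcp_pos': array([0.23485952, 0.55136718, 0.23041297]), 'tool_rot': array([-2.96668790e-04,  2.00045240e-01,  9.79786202e-01, -9.01390046e-04]), 'ft_force': array([-0.49172006,  0.01392086, -1.20172198]), 'ft_torque': array([ 0.0288675 , -0.06853794, -0.04770947]), 'grip_force': 0.0, 'finger_gap': 0.08535963284703697}
scene [1.03262016 0.17340339 0.97037806] [[-0.39, 0.92, 0.0], [-0.78, -0.33, 0.53], [0.49, 0.2, 0.85]] 435.40898666476477 -0.04295673778890434
side [ 0.33779069 -1.15821138  1.1819302 ] [[0.98, -0.18, -0.02], [0.14, 0.65, 0.75], [-0.12, -0.74, 0.67]] 600.6621288268035 0.06782626681296411
```

View pics/scene0.png

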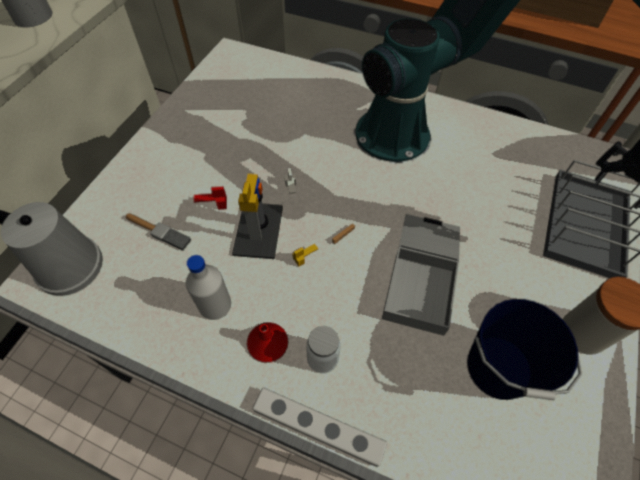

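View pics/side0.png

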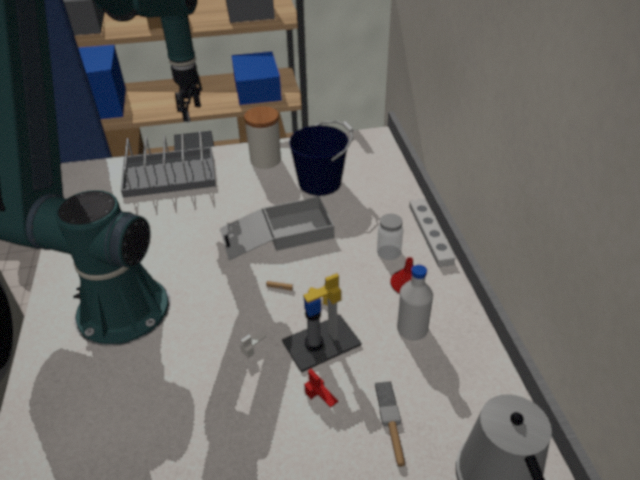

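The scene view shows the stand at about (258,230) with the yellow clip at (250,190), and the caddy at (425,285). The smaller yellow clip lies at (305,253). In the side view the stand is at (320,340), the clip at (322,290) and the caddy at (300,222). I'll zoom in next.

```bash
python3 - <<'E'
from h import *
a=cv2.imread('pics/scene0.png'); b=cv2.imread('pics/side0.png')
def cr(im,x,y,w,h,s): return cv2.resize(im[y:y+h,x:x+w],None,fx=s,fy=s,interpolation=cv2.INTER_CUBIC)
A=cr(a,225,165,80,100,5); B=cr(b,275,265,100,125,4)   # 400x500 each
cv2.imwrite('pics/z1.png',np.hstack([A,B]))
A=cr(a,380,205,100,130,4); B=cr(b,215,190,130,80,3)
B=cv2.copyMakeBorder(B,0,520-240,0,0,cv2.BORDER_CONSTANT)
cv2.imwrite('pics/z2.png',np.hstack([A,B]))
E
```

```text
(no output)
```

View pics/z1.png

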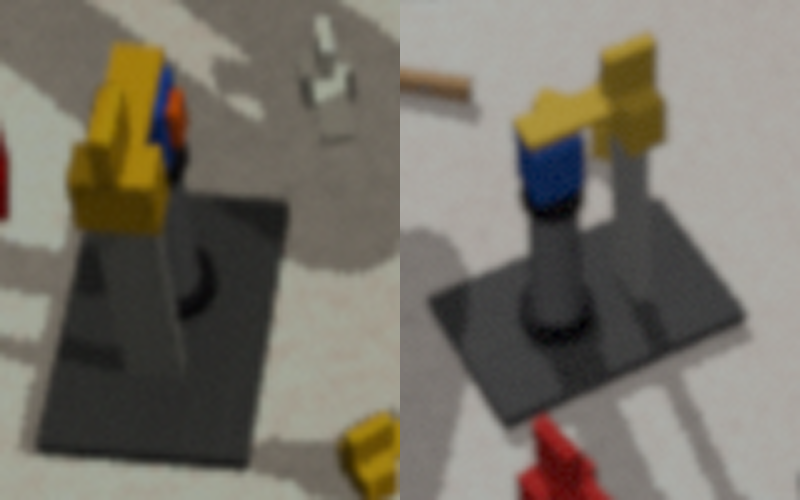

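View pics/z2.png

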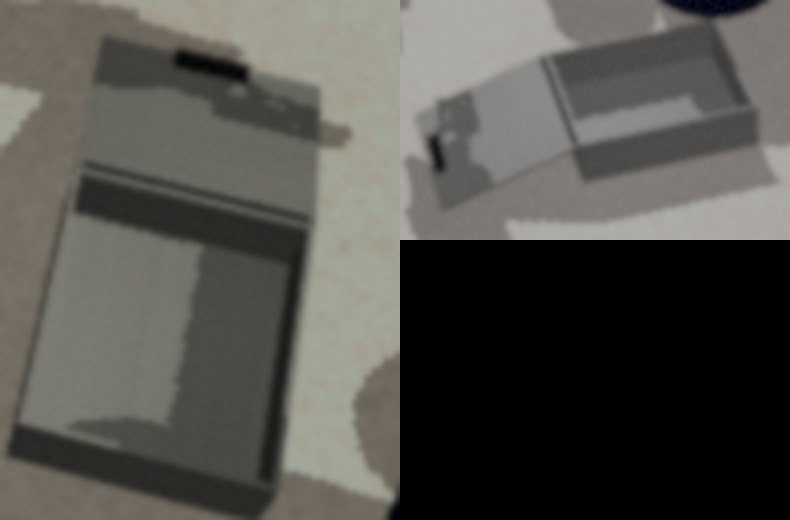

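The close-ups give the stand base corners, the clip arm end, the fin top and the four caddy rim corners in both views. Next I fit the poses.

```bash
python3 - <<'E'
from h import *
S,D=load('scene0'),load('side0')
s=lambda l:[(S,p,(225+u/5,165+v/5)) for p,u,v in l]
d=lambda l:[(D,p,(275+(u-400)/4,265+v/4)) for p,u,v in l]
stand=s([((-.065,.055,.012),287,205),((.105,.055,.012),248,460),((.105,-.055,.012),38,447),
 ((-.018,-.012,.186),113,43),((-.018,.012,.186),165,47)])+d([((-.065,.055,.012),430,300),((-.065,-.055,.012),505,418),
 ((.105,-.055,.012),745,315),((.105,.055,.012),660,200),((-.018,-.012,.186),515,121),((.052,0,.220),628,47)])
s2=lambda l:[(S,p,(380+u/4,205+v/4)) for p,u,v in l]
d2=lambda l:[(D,p,(215+(u-400)/3,190+v/3)) for p,u,v in l]
c=[(-.09,.075,.05),(-.09,-.075,.05),(.09,-.075,.05),(.09,.075,.05)]
cad=s2([(c[0],310,222),(c[1],78,168),(c[2],15,425),(c[3],275,488)])+d2([(c[0],543,57),(c[1],575,150),(c[2],757,108),(c[3],710,25)])
def W(x,p): 
    a=x[2]; return [x[0]+np.cos(a)*p[0]-np.sin(a)*p[1],x[1]+np.sin(a)*p[0]+np.cos(a)*p[1],p[2]]
for n,o in (('stand',stand),('caddy',cad)):
    f=lambda x:np.concatenate([proj(cam,W(x,p))[0]-uv for cam,p,uv in o])
    for g in ([.6,0,0],):
        r=least_squares(f,g,loss='soft_l1'); print(n,r.x[:2],np.degrees(r.x[2])); print(f(r.x).reshape(-1,2).round(1).tolist())
    if n=='stand': print('fin',W(r.x,(.052,0,.203)),'grip',W(r.x,(0,0,.155)))
for cam,n in((S,'S'),(D,'D')):
    print(n,proj(cam,[[0,0,.1],[.5,0,0]]))
from plant import arm
o=arm.observe(); print(R.from_quat(o['tool_rot'],scalar_first=True).as_matrix().round(3))
q=lambda uv,z,c=S:print(uv,onplane(c,uv,z).round(3))
q((342,234),.01);q((305,253),.01);q((324,348),.06);q((196,262),.21);q((212,198),.02);q((428,283),.004);q((435,222),.02)
E
```

```text
stand [ 0.47225149 -0.22480148] 17.92218081908455
[[0.3, -1.8], [-0.4, 0.2], [-0.9, -0.5], [0.1, -0.3], [-0.2, -0.4], [-1.8, -1.9], [-0.4, 0.4], [1.1, -1.8], [0.0, -2.3], [3.8, 5.4], [-0.0, -1.0]]
fin [np.float64(0.5217282043428921), np.float64(-0.20879978088930795), 0.203] grip [np.float64(0.4722514863444851), np.float64(-0.22480148005240008), 0.155]
caddy [0.50370491 0.22636199] 6.864262484081125
[[0.3, -0.3], [-1.8, -1.3], [-0.3, -1.4], [0.1, -0.1], [-0.2, -1.5], [1.2, -1.7], [0.2, -0.7], [0.6, -2.5]]
S [[396.97178872 108.960528  ]
 [333.09536356 260.98079166]]
D [[113.78075406 282.2038822 ]
 [309.91791384 281.14024113]]
[[-0.92   0.392 -0.001]
 [ 0.392  0.92  -0.001]
 [ 0.    -0.002 -1.   ]]
(342, 234) [ 0.42  -0.007]
(305, 253) [ 0.512 -0.073]
(324, 348) [0.741 0.073]
(196, 262) [ 0.726 -0.215]
(212, 198) [ 0.456 -0.379]
(428, 283) [0.468 0.242]
(435, 222) [0.292 0.21 ]
```

Request:
step_arm(deltas=[{"delta_pos":[-0.0217,-0.0238,-0.004],"delta_rot":[0,0,0],"fingers":1},{"delta_pos":[-0.0217,-0.0238,-0.004],"delta_rot":[0,0,0],"fingers":1},{"delta_pos":[-0.0217,-0.0238,-0.004],"delta_rot":[0,0,0],"fingers":1},{"delta_pos":[-0.0217,-0.0238,-0.004],"delta_rot":[0,0,0],"fingers":1},{"delta_pos":[-0.0217,-0.0238,-0.004],"delta_rot":[0,0,0],"fingers":1}])

```text
t: 0.52
tcp_pos: [0.2882, 0.3983, 0.251]
tool_rot: [-0.0, 0.2, 0.98, -0.0]
ft_force: [0.8, -0.6, -0.1]
finger_gap: 0.0855
grip_force: 0.0
```

Request:
step_arm(deltas=[{"delta_pos":[-0.0217,-0.0238,-0.004],"delta_rot":[0,0,0],"fingers":1},{"delta_pos":[-0.0217,-0.0238,-0.004],"delta_rot":[0,0,0],"fingers":1},{"delta_pos":[-0.0217,-0.0238,-0.004],"delta_rot":[0,0,0],"fingers":1},{"delta_pos":[-0.0217,-0.0238,-0.004],"delta_rot":[0,0,0],"fingers":1},{"delta_pos":[-0.0217,-0.0238,-0.004],"delta_rot":[0,0,0],"fingers":1}])

```text
t: 0.93
tcp_pos: [0.3414, 0.2464, 0.2713]
tool_rot: [-0.0, 0.2, 0.98, -0.0]
ft_force: [0.5, 0.2, -0.7]
finger_gap: 0.0853
grip_force: 0.0
```

Request:
step_arm(deltas=[{"delta_pos":[-0.0217,-0.0238,-0.004],"delta_rot":[0,0,0],"fingers":1},{"delta_pos":[-0.0217,-0.0238,-0.004],"delta_rot":[0,0,0],"fingers":1},{"delta_pos":[-0.0217,-0.0238,-0.004],"delta_rot":[0,0,0],"fingers":1},{"delta_pos":[-0.0217,-0.0238,-0.004],"delta_rot":[0,0,0],"fingers":1},{"delta_pos":[-0.0217,-0.0238,-0.004],"delta_rot":[0,0,0],"fingers":1}])

```text
t: 1.35
tcp_pos: [0.3945, 0.0944, 0.2914]
tool_rot: [-0.0, 0.2, 0.98, -0.0]
ft_force: [0.1, 0.2, 0.2]
finger_gap: 0.0856
grip_force: 0.0
```

Request:
step_arm(deltas=[{"delta_pos":[-0.0217,-0.0238,-0.004],"delta_rot":[0,0,0],"fingers":1},{"delta_pos":[-0.0217,-0.0238,-0.004],"delta_rot":[0,0,0],"fingers":1},{"delta_pos":[-0.0217,-0.0238,-0.004],"delta_rot":[0,0,0],"fingers":1},{"delta_pos":[-0.0217,-0.0238,-0.004],"delta_rot":[0,0,0],"fingers":1},{"delta_pos":[-0.0217,-0.0238,-0.004],"delta_rot":[0,0,0],"fingers":1}])

```text
t: 1.77
tcp_pos: [0.4478, -0.0576, 0.3113]
tool_rot: [-0.0, 0.2, 0.98, 0.0]
ft_force: [1.0, -0.0, -0.2]
finger_gap: 0.0854
grip_force: 0.0
```

Request:
step_arm(deltas=[{"delta_pos":[-0.0217,-0.0238,-0.004],"delta_rot":[0,0,0],"fingers":1},{"delta_pos":[-0.0217,-0.0238,-0.004],"delta_rot":[0,0,0],"fingers":1},{"delta_pos":[-0.0217,-0.0238,-0.004],"delta_rot":[0,0,0],"fingers":1},{"delta_pos":[-0.0217,-0.0238,-0.004],"delta_rot":[0,0,0],"fingers":1},{"delta_pos":[-0.0217,-0.0238,-0.004],"delta_rot":[0,0,0],"fingers":1}])

```text
t: 2.18
tcp_pos: [0.501, -0.2096, 0.3311]
tool_rot: [-0.0, 0.2, 0.98, 0.0]
ft_force: [1.2, 0.6, 1.0]
finger_gap: 0.0853
grip_force: 0.0
```

Request:
step_arm(deltas=[{"delta_pos":[0,0,0],"delta_rot":[0,0,-7],"fingers":1},{"delta_pos":[0,0,0],"delta_rot":[0,0,-7],"fingers":1},{"delta_pos":[0,0,0],"delta_rot":[0,0,-7],"fingers":1},{"delta_pos":[0,0,0],"delta_rot":[0,0,-7],"fingers":1},{"delta_pos":[0,0,0],"delta_rot":[0,0,-7],"fingers":1}])

```text
t: 2.6
tcp_pos: [0.5007, -0.2081, 0.3307]
tool_rot: [-0.001, -0.107, 0.994, 0.0]
ft_force: [1.5, -0.3, 0.1]
finger_gap: 0.0855
grip_force: 0.0
```

Request:
step_arm(deltas=[{"delta_pos":[0,0,0],"delta_rot":[0,0,-6],"fingers":1},{"delta_pos":[0,0,0],"delta_rot":[0,0,0],"fingers":1},{"delta_pos":[0,0,0],"delta_rot":[0,0,0],"fingers":1},{"delta_pos":[0,0,0],"delta_rot":[0,0,0],"fingers":1},{"delta_pos":[0,0,0],"delta_rot":[0,0,0],"fingers":1}])

```text
t: 3.02
tcp_pos: [0.501, -0.208, 0.3312]
tool_rot: [-0.0, -0.155, 0.988, 0.0]
ft_force: [1.1, -0.3, 0.3]
finger_gap: 0.0854
grip_force: 0.0
```

```bash
cat >> h.py <<'E'
def wristcam(d,o):
    T=np.eye(4); T[:3,:3]=R.from_quat(o['tool_rot'],scalar_first=True).as_matrix(); T[:3,3]=o['tcp_pos']
    d=dict(d); d['extrinsics']=np.linalg.inv(T@d['T_tool_cam']); return d
E
python3 - <<'E'
from h import *
from plant import arm,camera
o=arm.observe(); d=camera('wrist'); print(d['T_tool_cam'].round(3)); d=wristcam(d,o); save(d,'w1')
print(o['t'],o['joints'].round(2),o['tcp_pos'],R.from_quat(o['tool_rot'],scalar_first=True).as_matrix().round(3).tolist(),o['ft_force'])
print(proj(d,[[.5217,-.2088,.22],[.4722,-.2248,.176]]))
E
```

```text
[[ 0.001  0.954  0.298  0.076]
 [ 1.    -0.001 -0.     0.   ]
 [ 0.     0.298 -0.954 -0.143]
 [ 0.     0.     0.     1.   ]]
3.0167 [-0.52  0.2   1.49 -0.    1.45 -2.4 ] [ 0.50096589 -0.2080086   0.33121615] [[-0.952, -0.306, -0.0], [-0.306, 0.952, 0.0], [0.0, 0.0, -1.0]] [ 1.05696852 -0.32867787  0.27455203]
[[308.99411319 256.61595679]
 [309.77077691 181.88504294]]
```

View pics/w1.png

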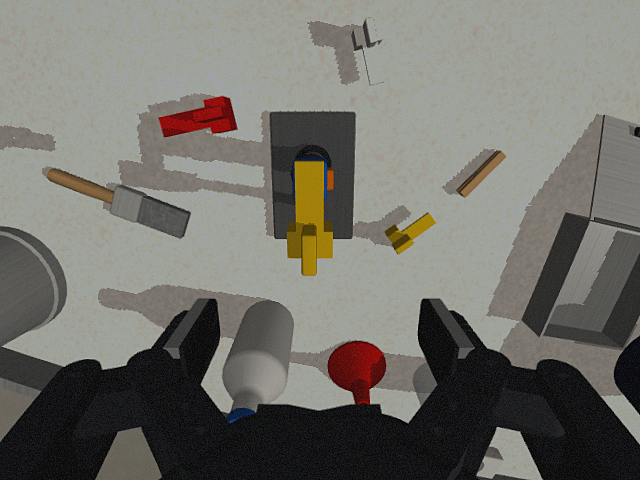

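The wrist view shows the stand base corners at (271,112), (354,112), (355,238) and (272,238). The clip arm end is at (294–324,161) and the fin at (309,225–275), square to the image. The button is on the +y side at (331,180). I'll refine the fit from this view.

```bash
python3 - <<'E'
from h import *
d=load('w1'); im=cv2.imread('pics/w1.png')
z=cv2.resize(im[100:290,260:370],None,fx=4,fy=4,interpolation=cv2.INTER_CUBIC)
cv2.imwrite('pics/z3.png',cv2.resize(z,None,fx=.75,fy=.75)) 
def W(x,p): 
    a=x[2]; return [x[0]+np.cos(a)*p[0]-np.sin(a)*p[1],x[1]+np.sin(a)*p[0]+np.cos(a)*p[1],p[2]]
o=[((-.065,-.055,.012),(271,112)),((-.065,.055,.012),(354,112)),((.105,.055,.012),(355,238)),
((-.018,-.012,.186),(294,161)),((-.018,.012,.186),(324,161)),((.105,-.055,.012),(272,238))]
f=lambda x:np.concatenate([proj(d,W(x,p))[0]-uv for p,uv in o])
r=least_squares(f,[.47,-.22,.3],loss='soft_l1'); print(r.x,np.degrees(r.x[2]),f(r.x).reshape(-1,2).round(1).tolist())
x=r.x
print('fin',W(x,(.052,0,.2)),'grip',W(x,(0,0,.1)))
P=[(.035,-.006,.22),(.035,.006,.22),(.069,.006,.22),(.069,-.006,.22),(.069,-.006,.186),(.064,-.02,.186),(.04,.02,.186)]
print((proj(d,[W(x,p) for p in P])).round(0).tolist())
E
```

```text
[ 0.47163535 -0.22521806  0.31200834] 17.876760772914864 [[-2.0, -0.5], [1.8, -0.7], [-2.7, 1.2], [0.4, -0.1], [-0.3, -0.1], [1.8, 1.2]]
fin [np.float64(0.5211247348342429), np.float64(-0.2092555888936274), 0.2] grip [np.float64(0.4716353473666293), np.float64(-0.22521806138633385), 0.1]
[[301.0, 235.0], [316.0, 235.0], [316.0, 276.0], [301.0, 276.0], [303.0, 260.0], [287.0, 255.0], [333.0, 229.0]]
```

View pics/z3.png

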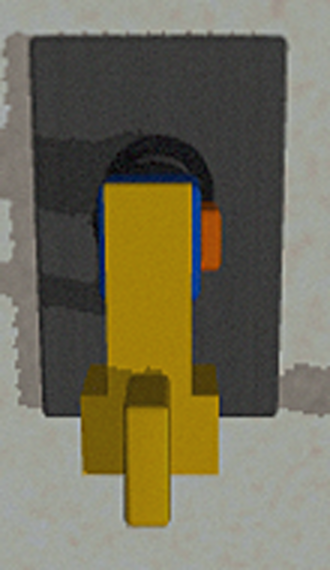

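The predicted fin top (301–316, 235–276) matches the picture, so I'll go down to the fin and pinch it.

Request:
step_arm(deltas=[{"delta_pos":[-0.0094,-0.0037,0.01],"delta_rot":[0,0,0],"fingers":1},{"delta_pos":[-0.0093,-0.0037,0.01],"delta_rot":[0,0,0],"fingers":1},{"delta_pos":[0,0,0.02],"delta_rot":[0,0,0],"fingers":1},{"delta_pos":[0,0,0.025],"delta_rot":[0,0,0],"fingers":0.5},{"delta_pos":[0,0,0.025],"delta_rot":[0,0,0],"fingers":0.0}])

```text
t: 3.48
tcp_pos: [0.5222, -0.2094, 0.2395]
tool_rot: [0.0, -0.156, 0.988, -0.0]
ft_force: [-0.1, 0.3, -1.4]
finger_gap: 0.0642
grip_force: 0.0
```

Request:
step_arm(deltas=[{"delta_pos":[0,0,0.02],"delta_rot":[0,0,0],"fingers":0},{"delta_pos":[0,0,0.015],"delta_rot":[0,0,0],"fingers":0},{"delta_pos":[0,0,0.01],"delta_rot":[0,0,0],"fingers":0},{"delta_pos":[0,0,0.006],"delta_rot":[0,0,0],"fingers":0},{"delta_pos":[0,0,0],"delta_rot":[0,0,0],"fingers":0}])

```text
t: 3.9
tcp_pos: [0.5208, -0.2089, 0.1886]
tool_rot: [-0.001, -0.156, 0.988, 0.001]
ft_force: [-0.2, -0.5, 0.5]
finger_gap: 0.043
grip_force: 0.0
```

Request:
step_arm(deltas=[{"delta_pos":[0,0,0],"delta_rot":[0,0,0],"fingers":-0.5},{"delta_pos":[0,0,0],"delta_rot":[0,0,0],"fingers":-1},{"delta_pos":[0,0,0],"delta_rot":[0,0,0],"fingers":-1},{"delta_pos":[0,0,0],"delta_rot":[0,0,0],"fingers":-1},{"delta_pos":[0,0,0],"delta_rot":[0,0,0],"fingers":-1}], newtons=50)

```text
t: 4.32
tcp_pos: [0.5219, -0.2098, 0.1915]
tool_rot: [0.001, -0.156, 0.988, -0.001]
ft_force: [0.5, -0.0, 4.5]
finger_gap: 0.0114
grip_force: 49.3
```

Request:
step_arm(deltas=[{"delta_pos":[0,0,0],"delta_rot":[0,0,0],"fingers":-1},{"delta_pos":[0,0,0],"delta_rot":[0,0,0],"fingers":-1},{"delta_pos":[0,0,0],"delta_rot":[0,0,0],"fingers":-1},{"delta_pos":[0,0,0],"delta_rot":[0,0,0],"fingers":-1},{"delta_pos":[0,0,0],"delta_rot":[0,0,0],"fingers":-1}])

```text
t: 4.73
tcp_pos: [0.5219, -0.2098, 0.1915]
tool_rot: [0.001, -0.156, 0.988, -0.001]
ft_force: [0.9, -0.0, 6.3]
finger_gap: 0.0113
grip_force: 49.5
```

Gripped at a gap of about 11–12 mm. Now I lift slowly through the catch.

Request:
step_arm(deltas=[{"delta_pos":[0,0,-0.002],"delta_rot":[0,0,0],"fingers":-1},{"delta_pos":[0,0,-0.002],"delta_rot":[0,0,0],"fingers":-1},{"delta_pos":[0,0,-0.002],"delta_rot":[0,0,0],"fingers":-1},{"delta_pos":[0,0,-0.003],"delta_rot":[0,0,0],"fingers":-1},{"delta_pos":[0,0,-0.003],"delta_rot":[0,0,0],"fingers":-1}])

```text
t: 5.15
tcp_pos: [0.5218, -0.2089, 0.2022]
tool_rot: [0.001, -0.156, 0.988, 0.0]
ft_force: [0.1, 0.3, -2.2]
finger_gap: 0.0108
grip_force: 50.9
```

Request:
step_arm(deltas=[{"delta_pos":[0,0,-0.005],"delta_rot":[0,0,0],"fingers":-1},{"delta_pos":[0,0,-0.005],"delta_rot":[0,0,0],"fingers":-1},{"delta_pos":[0,0,-0.005],"delta_rot":[0,0,0],"fingers":-1},{"delta_pos":[0,0,-0.005],"delta_rot":[0,0,0],"fingers":-1},{"delta_pos":[0,0,-0.005],"delta_rot":[0,0,0],"fingers":-1}])

```text
t: 5.57
tcp_pos: [0.5208, -0.2095, 0.228]
tool_rot: [-0.0, -0.156, 0.988, -0.0]
ft_force: [0.4, -0.6, -1.9]
finger_gap: 0.0108
grip_force: 51.0
```

Request:
step_arm(deltas=[{"delta_pos":[0,0,-0.01],"delta_rot":[0,0,0],"fingers":-1},{"delta_pos":[0,0,-0.01],"delta_rot":[0,0,0],"fingers":-1},{"delta_pos":[0,0,-0.01],"delta_rot":[0,0,0],"fingers":-1},{"delta_pos":[0,0,-0.005],"delta_rot":[0,0,0],"fingers":-1},{"delta_pos":[0,0,0],"delta_rot":[0,0,0],"fingers":-1}])

```text
t: 5.98
tcp_pos: [0.5221, -0.2099, 0.2643]
tool_rot: [0.001, -0.156, 0.988, -0.001]
ft_force: [0.5, -0.5, -1.7]
finger_gap: 0.0113
grip_force: 51.0
```

```bash
python3 - <<'E'
from h import *
from plant import arm,camera
o=arm.observe(); d=wristcam(camera('wrist'),o); save(d,'w2'); s=camera('side'); save(s,'side2')
print(o['t'],o['tcp_pos'],o['joints'].round(2),o['ft_force'],o['finger_gap'])
A=cv2.resize(d['image'],(400,300)); B=s['image'][180:400,220:420]; B=cv2.resize(B,(400,440))
cv2.imwrite('pics/c2.png',np.hstack([cv2.copyMakeBorder(A,0,140,0,0,0),B]))
E
```

```text
5.9833 [ 0.52209009 -0.20990541  0.26431997] [-0.5   0.27  1.55 -0.    1.31 -2.39] [ 0.47591102 -0.50281896 -1.71769258] 0.011329691695807963
```

View pics/c2.png

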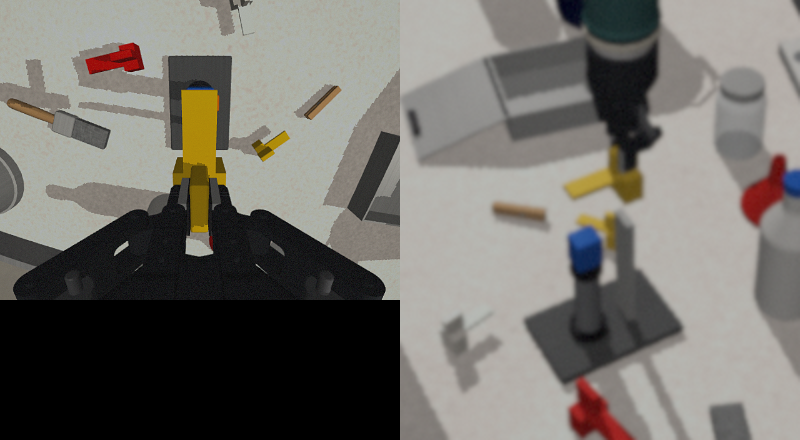

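The clip hangs level from the fingers, clear of the post, and the handle is still down. I carry it over the caddy and turn it to match.

Request:
step_arm(deltas=[{"delta_pos":[-0.0095,0.0278,0],"delta_rot":[0,0,0],"fingers":-1},{"delta_pos":[-0.0095,0.0278,0],"delta_rot":[0,0,0],"fingers":-1},{"delta_pos":[-0.0095,0.0278,0],"delta_rot":[0,0,0],"fingers":-1},{"delta_pos":[-0.0095,0.0278,0],"delta_rot":[0,0,0],"fingers":-1},{"delta_pos":[-0.0095,0.0278,0],"delta_rot":[0,0,0],"fingers":-1}])

```text
t: 6.5
tcp_pos: [0.5228, -0.0612, 0.2616]
tool_rot: [-0.001, -0.156, 0.988, 0.0]
ft_force: [1.1, -0.8, -1.6]
finger_gap: 0.0114
grip_force: 51.0
```

Request:
step_arm(deltas=[{"delta_pos":[-0.0095,0.0278,0],"delta_rot":[0,0,0],"fingers":-1},{"delta_pos":[-0.0095,0.0278,0],"delta_rot":[0,0,0],"fingers":-1},{"delta_pos":[-0.0095,0.0278,0],"delta_rot":[0,0,0],"fingers":-1},{"delta_pos":[-0.0095,0.0278,0],"delta_rot":[0,0,0],"fingers":-1},{"delta_pos":[-0.0095,0.0278,0],"delta_rot":[0,0,0],"fingers":-1}])

```text
t: 6.92
tcp_pos: [0.5252, 0.0858, 0.2616]
tool_rot: [-0.001, -0.156, 0.988, 0.0]
ft_force: [1.1, -0.6, -2.3]
finger_gap: 0.0111
grip_force: 51.0
```

Request:
step_arm(deltas=[{"delta_pos":[-0.0095,0.0278,0],"delta_rot":[0,0,0],"fingers":-1},{"delta_pos":[-0.0095,0.0278,0],"delta_rot":[0,0,0],"fingers":-1},{"delta_pos":[-0.0095,0.0278,0],"delta_rot":[0,0,0],"fingers":-1},{"delta_pos":[-0.0095,0.0278,0],"delta_rot":[0,0,0],"fingers":-1},{"delta_pos":[-0.0095,0.0278,0],"delta_rot":[0,0,0],"fingers":-1}])

```text
t: 7.33
tcp_pos: [0.5277, 0.2326, 0.2615]
tool_rot: [-0.001, -0.156, 0.988, -0.0]
ft_force: [0.2, -0.0, -1.3]
finger_gap: 0.011
grip_force: 51.0
```

Request:
step_arm(deltas=[{"delta_pos":[0,0,0.01],"delta_rot":[0,0,5.5],"fingers":-1},{"delta_pos":[0,0,0.01],"delta_rot":[0,0,5.5],"fingers":-1},{"delta_pos":[0,0,0.02],"delta_rot":[0,0,0],"fingers":-1},{"delta_pos":[0,0,0.02],"delta_rot":[0,0,0],"fingers":-1},{"delta_pos":[0,0,0],"delta_rot":[0,0,0],"fingers":-1}])

```text
t: 7.75
tcp_pos: [0.5251, 0.2304, 0.1979]
tool_rot: [-0.004, -0.061, 0.998, -0.001]
ft_force: [-0.6, 0.1, -1.8]
finger_gap: 0.0111
grip_force: 50.9
```

```bash
python3 - <<'E'
from h import *
from plant import arm,camera
o=arm.observe(); d=wristcam(camera('wrist'),o); save(d,'w3'); s=camera('scene')
print(o['t'],o['tcp_pos'],o['joints'].round(2),o['ft_force'],o['finger_gap'])
A=cv2.resize(d['image'],(480,360)); B=s['image'][190:350,350:490]; B=cv2.resize(B,(315,360))
cv2.imwrite('pics/c3.png',np.hstack([A,B]))
E
```

```text
7.75 [0.52509452 0.23040861 0.19786806] [ 0.29  0.36  1.6  -0.    1.19 -1.4 ] [-0.63794285  0.11088055 -1.77351414] 0.011114319345561379
```

View pics/c3.png

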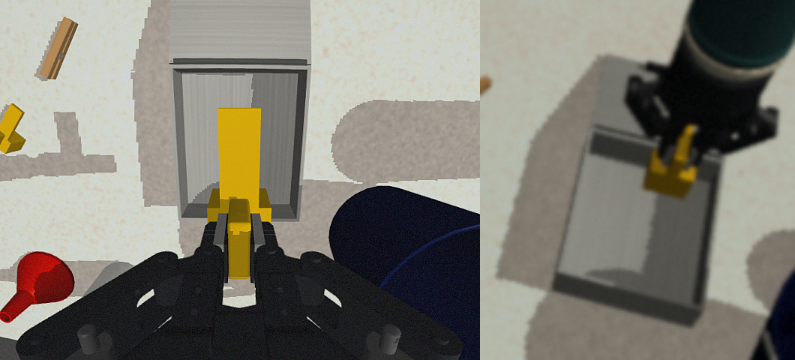

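The clip is centred and square over the caddy, but the navy bucket stands close on the +y side and its rim is higher than the gripper body will be. I'll check the clearance before lowering.

```bash
python3 - <<'E'
from h import *
S,D=load('scene0'),load('side0')
print(onplane(S,(527,343),.165),onplane(D,(319,143),.165))
for c,n in ((S,'scene0'),(D,'side0')):
    im=cv2.imread(f'pics/{n}.png').astype(int)
    m=((im[...,0]>im[...,2]+12)&(im[...,0]<120)).astype(np.uint8)
    k,l,st,_=cv2.connectedComponentsWithStats(m)
    for i in np.argsort(-st[1:,4])[:4]+1: print(n,st[i])
E
```

```text
[0.6137295  0.44374052] [0.60842045 0.42910202]
scene0 [ 383   20   73   77 2029]
scene0 [ 480  300   56   86 1987]
scene0 [ 362  100   68   61 1322]
scene0 [188 256  18  18 165]
side0 [   0    0  138  274 8235]
side0 [  40    0   85  163 7629]
side0 [  76  265   92   78 4419]
side0 [ 291  126   57   69 2861]
```

Bucket rim is about 70 mm clear of the open fingers, so I lower the clip.

Request:
step_arm(deltas=[{"delta_pos":[0,0,0.015],"delta_rot":[0,0,0],"fingers":-1},{"delta_pos":[0,0,0.025],"delta_rot":[0,0,0],"fingers":-1},{"delta_pos":[0,0,0.03],"delta_rot":[0,0,0],"fingers":-1},{"delta_pos":[0,0,0.03],"delta_rot":[0,0,0],"fingers":-1},{"delta_pos":[0,0,0.02],"delta_rot":[0,0,0],"fingers":-1}])

```text
t: 8.27
tcp_pos: [0.5286, 0.2312, 0.0815]
tool_rot: [0.0, -0.06, 0.998, -0.0]
ft_force: [-1.3, 0.7, -1.8]
finger_gap: 0.0114
grip_force: 51.0
```

Request:
step_arm(deltas=[{"delta_pos":[0,0,0.015],"delta_rot":[0,0,0],"fingers":-1},{"delta_pos":[0,0,0.005],"delta_rot":[0,0,0],"fingers":-1},{"delta_pos":[0,0,0],"delta_rot":[0,0,0],"fingers":-1},{"delta_pos":[0,0,0],"delta_rot":[0,0,0],"fingers":-1},{"delta_pos":[0,0,0],"delta_rot":[0,0,0],"fingers":-1}])

```text
t: 8.68
tcp_pos: [0.5299, 0.2317, 0.064]
tool_rot: [0.001, -0.06, 0.998, 0.0]
ft_force: [0.1, 0.1, -1.5]
finger_gap: 0.0116
grip_force: 51.0
```

Request:
step_arm(deltas=[{"delta_pos":[0,0,0.003],"delta_rot":[0,0,0],"fingers":-1},{"delta_pos":[0,0,0.003],"delta_rot":[0,0,0],"fingers":-1},{"delta_pos":[0,0,0.003],"delta_rot":[0,0,0],"fingers":-1},{"delta_pos":[0,0,0.002],"delta_rot":[0,0,0],"fingers":-1},{"delta_pos":[0,0,0],"delta_rot":[0,0,0],"fingers":-1}])

```text
t: 9.1
tcp_pos: [0.5279, 0.2311, 0.0508]
tool_rot: [-0.0, -0.06, 0.998, -0.0]
ft_force: [0.4, -0.1, -1.4]
finger_gap: 0.011
grip_force: 51.0
```

Request:
step_arm(deltas=[{"delta_pos":[0,0,0.001],"delta_rot":[0,0,0],"fingers":-1},{"delta_pos":[0,0,0.001],"delta_rot":[0,0,0],"fingers":-1},{"delta_pos":[0,0,0.001],"delta_rot":[0,0,0],"fingers":-1},{"delta_pos":[0,0,0.0],"delta_rot":[0,0,0],"fingers":-1},{"delta_pos":[0,0,0],"delta_rot":[0,0,0],"fingers":-1}])

```text
t: 9.52
tcp_pos: [0.5283, 0.2312, 0.0482]
tool_rot: [-0.0, -0.06, 0.998, -0.0]
ft_force: [-0.1, 0.4, -1.7]
finger_gap: 0.0112
grip_force: 51.0
```

Request:
step_arm(deltas=[{"delta_pos":[0,0,0.001],"delta_rot":[0,0,0],"fingers":-1},{"delta_pos":[0,0,0],"delta_rot":[0,0,0],"fingers":-1},{"delta_pos":[0,0,0.001],"delta_rot":[0,0,0],"fingers":-1},{"delta_pos":[0,0,0.0],"delta_rot":[0,0,0],"fingers":-1},{"delta_pos":[0,0,0],"delta_rot":[0,0,0],"fingers":-1}])

```text
t: 9.93
tcp_pos: [0.5283, 0.2312, 0.0462]
tool_rot: [-0.0, -0.06, 0.998, -0.0]
ft_force: [0.9, -0.0, -0.7]
finger_gap: 0.0113
grip_force: 51.0
```

Request:
step_arm(deltas=[{"delta_pos":[0,0,0.001],"delta_rot":[0,0,0],"fingers":-1},{"delta_pos":[0,0,0],"delta_rot":[0,0,0],"fingers":-1},{"delta_pos":[0,0,0],"delta_rot":[0,0,0],"fingers":-1},{"delta_pos":[0,0,0.0],"delta_rot":[0,0,0],"fingers":-1},{"delta_pos":[0,0,0],"delta_rot":[0,0,0],"fingers":-1}])

```text
t: 10.35
tcp_pos: [0.5286, 0.2313, 0.0455]
tool_rot: [0.0, -0.06, 0.998, 0.0]
ft_force: [-0.5, 0.4, 2.7]
finger_gap: 0.011
grip_force: 51.4
```

The force shows it is resting on the floor. I open the fingers and back out.

Request:
step_arm(deltas=[{"delta_pos":[0,0,0],"delta_rot":[0,0,0],"fingers":-0.5},{"delta_pos":[0,0,0],"delta_rot":[0,0,0],"fingers":-0.2},{"delta_pos":[0,0,0],"delta_rot":[0,0,0],"fingers":0},{"delta_pos":[0,0,0],"delta_rot":[0,0,0],"fingers":0},{"delta_pos":[0,0,0],"delta_rot":[0,0,0],"fingers":0}])

```text
t: 10.77
tcp_pos: [0.5284, 0.2312, 0.0452]
tool_rot: [-0.0, -0.06, 0.998, -0.0]
ft_force: [-0.2, -0.3, 0.2]
finger_gap: 0.0428
grip_force: 0.0
```

Request:
step_arm(deltas=[{"delta_pos":[0,0,-0.005],"delta_rot":[0,0,0],"fingers":0},{"delta_pos":[0,0,-0.015],"delta_rot":[0,0,0],"fingers":0},{"delta_pos":[0,0,-0.025],"delta_rot":[0,0,0],"fingers":0},{"delta_pos":[0,0,-0.035],"delta_rot":[0,0,0],"fingers":0},{"delta_pos":[0,0,-0.04],"delta_rot":[0,0,0],"fingers":0}])

```text
t: 11.18
tcp_pos: [0.5268, 0.2307, 0.1653]
tool_rot: [-0.002, -0.06, 0.998, -0.0]
ft_force: [1.6, -0.1, -1.1]
finger_gap: 0.0426
grip_force: 0.0
```

Request:
step_arm(deltas=[{"delta_pos":[0,0,-0.04],"delta_rot":[0,0,-5.5],"fingers":0.5},{"delta_pos":[0,0,-0.04],"delta_rot":[0,0,-5.5],"fingers":1},{"delta_pos":[0,0,-0.03],"delta_rot":[0,0,0],"fingers":1},{"delta_pos":[0,0,-0.02],"delta_rot":[0,0,0],"fingers":1},{"delta_pos":[0,0,0],"delta_rot":[0,0,0],"fingers":1}])

```text
t: 11.6
tcp_pos: [0.531, 0.2321, 0.3013]
tool_rot: [0.005, -0.156, 0.988, 0.001]
ft_force: [-0.2, 0.5, 1.3]
finger_gap: 0.0854
grip_force: 0.0
```

```bash
python3 - <<'E'
from h import *
from plant import arm,camera
o=arm.observe(); d=wristcam(camera('wrist'),o); save(d,'w4'); s=camera('scene')
print(o['t'],o['tcp_pos'],R.from_quat(o['tool_rot'],scalar_first=True).as_matrix().round(3).tolist(),o['ft_force'],o['finger_gap'])
A=cv2.resize(d['image'],(480,360)); B=s['image'][190:350,350:490]; B=cv2.resize(B,(315,360))
cv2.imwrite('pics/c4.png',np.hstack([A,B]))
E
```

```text
11.6 [0.53102243 0.23212089 0.30133248] [[-0.951, -0.308, 0.01], [-0.308, 0.951, 0.003], [-0.01, -0.0, -1.0]] [-0.20903687  0.51235863  1.28098611] 0.08543497234523467
```

View pics/c4.png

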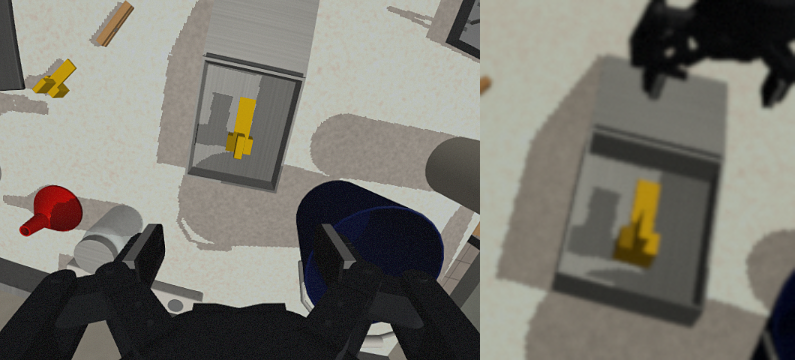

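The clip stands upright inside the caddy. Next I go over to the blue handle.

Request:
step_arm(deltas=[{"delta_pos":[0.013,-0.0278,0],"delta_rot":[0,0,0],"fingers":1},{"delta_pos":[0.013,-0.0278,0],"delta_rot":[0,0,0],"fingers":1},{"delta_pos":[0.013,-0.0278,0],"delta_rot":[0,0,0],"fingers":1},{"delta_pos":[0.013,-0.0278,0],"delta_rot":[0,0,0],"fingers":1},{"delta_pos":[0.013,-0.0278,0],"delta_rot":[0,0,0],"fingers":1}])

```text
t: 12.12
tcp_pos: [0.5075, 0.0777, 0.2931]
tool_rot: [-0.002, -0.156, 0.988, 0.0]
ft_force: [0.7, 0.2, -0.5]
finger_gap: 0.0855
grip_force: 0.0
```

Request:
step_arm(deltas=[{"delta_pos":[0.013,-0.0278,0],"delta_rot":[0,0,0],"fingers":1},{"delta_pos":[0.013,-0.0278,0],"delta_rot":[0,0,0],"fingers":1},{"delta_pos":[0.013,-0.0278,0],"delta_rot":[0,0,0],"fingers":1},{"delta_pos":[0.013,-0.0278,0],"delta_rot":[0,0,0],"fingers":1},{"delta_pos":[0.013,-0.0278,0],"delta_rot":[0,0,0],"fingers":1}])

```text
t: 12.53
tcp_pos: [0.4884, -0.0743, 0.2933]
tool_rot: [-0.002, -0.156, 0.988, 0.001]
ft_force: [0.6, 0.0, -0.4]
finger_gap: 0.0854
grip_force: 0.0
```

Request:
step_arm(deltas=[{"delta_pos":[0.013,-0.0278,0],"delta_rot":[0,0,0],"fingers":1},{"delta_pos":[0.013,-0.0278,0],"delta_rot":[0,0,0],"fingers":1},{"delta_pos":[0.013,-0.0278,0],"delta_rot":[0,0,0],"fingers":1},{"delta_pos":[0.013,-0.0278,0],"delta_rot":[0,0,0],"fingers":1},{"delta_pos":[0.013,-0.0278,0],"delta_rot":[0,0,0],"fingers":1}])

```text
t: 12.95
tcp_pos: [0.4695, -0.2263, 0.2932]
tool_rot: [-0.001, -0.156, 0.988, 0.001]
ft_force: [0.9, -0.8, -0.0]
finger_gap: 0.0854
grip_force: 0.0
```

Request:
step_arm(deltas=[{"delta_pos":[0,0,0],"delta_rot":[0,0,0],"fingers":1},{"delta_pos":[0,0,0],"delta_rot":[0,0,0],"fingers":1},{"delta_pos":[0,0,0],"delta_rot":[0,0,0],"fingers":1},{"delta_pos":[0,0,0],"delta_rot":[0,0,0],"fingers":1},{"delta_pos":[0,0,0],"delta_rot":[0,0,0],"fingers":1}])

```text
t: 13.37
tcp_pos: [0.471, -0.2242, 0.2948]
tool_rot: [-0.0, -0.156, 0.988, 0.0]
ft_force: [0.4, 0.0, 0.7]
finger_gap: 0.0852
grip_force: 0.0
```

```bash
python3 - <<'E'
from h import *
from plant import arm,camera
o=arm.observe(); d=wristcam(camera('wrist'),o); save(d,'w5')
M=R.from_quat(o['tool_rot'],scalar_first=True).as_matrix()
print(o['t'],o['tcp_pos'],M.round(3).tolist(),o['ft_force'],'to go',M.T@([.4716,-.2252,.140]-o['tcp_pos']))
x=[.4716,-.2252,np.radians(17.88)]
def W(p): 
    a=x[2]; return [x[0]+np.cos(a)*p[0]-np.sin(a)*p[1],x[1]+np.sin(a)*p[0]+np.cos(a)*p[1],p[2]]
im=d['image'].copy()
for p in [(-.017,-.015),(.017,-.015),(.017,.015),(-.017,.015)]:
    cv2.circle(im,tuple(proj(d,W(p+(.176,)))[0].round().astype(int).tolist()),1,(0,255,0),-1)
u,v=proj(d,W((0,0,.176)))[0].astype(int); print(u,v)
cv2.imwrite('pics/c5.png',cv2.resize(im[max(v-70,0):v+80,u-75:u+75],(600,600)))
E
```

```text
13.3667 [ 0.47101326 -0.22415903  0.29483745] [[-0.951, -0.309, -0.001], [-0.309, 0.951, 0.001], [0.001, 0.001, -1.0]] [0.40734976 0.04160545 0.74453765] to go [-0.00032669 -0.00133324  0.15483597]
316 230
```

View pics/c5.png

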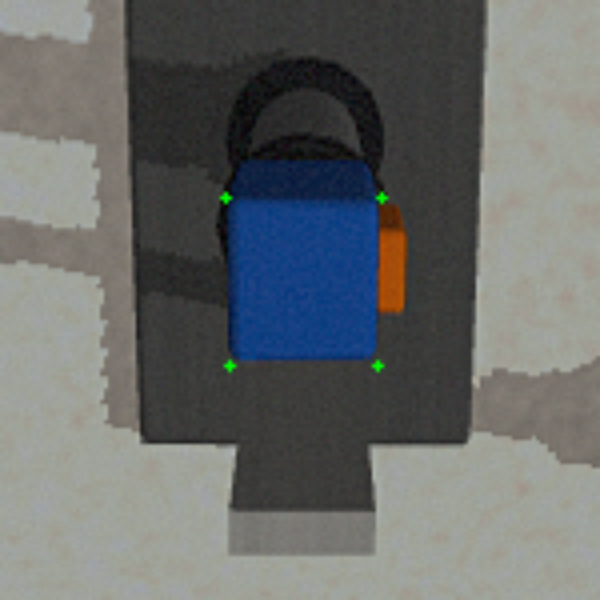

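The predicted block corners sit on the blue block, with the button on its +y side, so I descend and squeeze.

Request:
step_arm(deltas=[{"delta_pos":[0,-0.001,0.02],"delta_rot":[0,0,0],"fingers":1},{"delta_pos":[0,0,0.03],"delta_rot":[0,0,0],"fingers":1},{"delta_pos":[0,0,0.03],"delta_rot":[0,0,0],"fingers":1},{"delta_pos":[0,0,0.025],"delta_rot":[0,0,0],"fingers":1},{"delta_pos":[0,0,0.02],"delta_rot":[0,0,0],"fingers":1}])

```text
t: 13.83
tcp_pos: [0.4708, -0.2251, 0.1685]
tool_rot: [-0.001, -0.156, 0.988, 0.001]
ft_force: [0.4, -0.1, -0.5]
finger_gap: 0.0855
grip_force: 0.0
```

Request:
step_arm(deltas=[{"delta_pos":[0,0,0.015],"delta_rot":[0,0,0],"fingers":1},{"delta_pos":[0,0,0.01],"delta_rot":[0,0,0],"fingers":1},{"delta_pos":[0,0,0.005],"delta_rot":[0,0,0],"fingers":1},{"delta_pos":[0,0,0],"delta_rot":[0,0,0],"fingers":1},{"delta_pos":[0,0,0],"delta_rot":[0,0,0],"fingers":1}])

```text
t: 14.25
tcp_pos: [0.472, -0.2265, 0.1409]
tool_rot: [0.0, -0.156, 0.988, -0.0]
ft_force: [-0.3, -0.7, 0.2]
finger_gap: 0.086
grip_force: 0.0
```

Request:
step_arm(deltas=[{"delta_pos":[0,0,0],"delta_rot":[0,0,0],"fingers":0.3},{"delta_pos":[0,0,0],"delta_rot":[0,0,0],"fingers":0},{"delta_pos":[0,0,0],"delta_rot":[0,0,0],"fingers":-0.5},{"delta_pos":[0,0,0],"delta_rot":[0,0,0],"fingers":-1},{"delta_pos":[0,0,0],"delta_rot":[0,0,0],"fingers":-1}], newtons=60)

```text
t: 14.67
tcp_pos: [0.4712, -0.2259, 0.1408]
tool_rot: [-0.0, -0.156, 0.988, 0.0]
ft_force: [-2.3, 3.7, 7.0]
finger_gap: 0.0294
grip_force: 59.8
```

Request:
step_arm(deltas=[{"delta_pos":[0,0,0],"delta_rot":[0,0,0],"fingers":-1},{"delta_pos":[0,0,0],"delta_rot":[0,0,0],"fingers":-1},{"delta_pos":[0,0,0],"delta_rot":[0,0,0],"fingers":-1},{"delta_pos":[0,0,0],"delta_rot":[0,0,0],"fingers":-1},{"delta_pos":[0,0,0],"delta_rot":[0,0,0],"fingers":-1}])

```text
t: 15.08
tcp_pos: [0.4713, -0.2259, 0.1408]
tool_rot: [-0.0, -0.156, 0.988, 0.0]
ft_force: [-1.7, 2.8, 6.0]
finger_gap: 0.0293
grip_force: 59.8
```

The gap is 29–30 mm, so the button is flush. Now I pull up.

Request:
step_arm(deltas=[{"delta_pos":[0,0,-0.003],"delta_rot":[0,0,0],"fingers":-1},{"delta_pos":[0,0,-0.004],"delta_rot":[0,0,0],"fingers":-1},{"delta_pos":[0,0,-0.004],"delta_rot":[0,0,0],"fingers":-1},{"delta_pos":[0,0,-0.004],"delta_rot":[0,0,0],"fingers":-1},{"delta_pos":[0,0,-0.005],"delta_rot":[0,0,0],"fingers":-1}])

```text
t: 15.5
tcp_pos: [0.4712, -0.2259, 0.1603]
tool_rot: [-0.0, -0.156, 0.988, 0.001]
ft_force: [1.4, 3.8, -6.6]
finger_gap: 0.0292
grip_force: 59.7
```

Request:
step_arm(deltas=[{"delta_pos":[0,0,-0.005],"delta_rot":[0,0,0],"fingers":-1},{"delta_pos":[0,0,-0.005],"delta_rot":[0,0,0],"fingers":-1},{"delta_pos":[0,0,-0.005],"delta_rot":[0,0,0],"fingers":-1},{"delta_pos":[0,0,-0.005],"delta_rot":[0,0,0],"fingers":-1},{"delta_pos":[0,0,-0.004],"delta_rot":[0,0,0],"fingers":-1}])

```text
t: 15.92
tcp_pos: [0.4711, -0.2259, 0.1842]
tool_rot: [-0.0, -0.156, 0.988, 0.001]
ft_force: [2.8, 4.1, -10.5]
finger_gap: 0.0294
grip_force: 60.8
```

Request:
step_arm(deltas=[{"delta_pos":[0,0,-0.003],"delta_rot":[0,0,0],"fingers":-1},{"delta_pos":[0,0,-0.003],"delta_rot":[0,0,0],"fingers":-1},{"delta_pos":[0,0,-0.003],"delta_rot":[0,0,0],"fingers":-1},{"delta_pos":[0,0,-0.003],"delta_rot":[0,0,0],"fingers":-1},{"delta_pos":[0,0,-0.004],"delta_rot":[0,0,0],"fingers":-1}])

```text
t: 16.33
tcp_pos: [0.4711, -0.2259, 0.2]
tool_rot: [-0.0, -0.156, 0.988, 0.001]
ft_force: [1.6, 4.4, -8.7]
finger_gap: 0.0291
grip_force: 60.9
```

Request:
step_arm(deltas=[{"delta_pos":[0,0,-0.005],"delta_rot":[0,0,0],"fingers":-1},{"delta_pos":[0,0,-0.005],"delta_rot":[0,0,0],"fingers":-1},{"delta_pos":[0,0,-0.005],"delta_rot":[0,0,0],"fingers":-1},{"delta_pos":[0,0,-0.005],"delta_rot":[0,0,0],"fingers":-1},{"delta_pos":[0,0,-0.005],"delta_rot":[0,0,0],"fingers":-1}])

```text
t: 16.75
tcp_pos: [0.4712, -0.2259, 0.2258]
tool_rot: [-0.0, -0.156, 0.988, 0.0]
ft_force: [1.4, 5.7, -7.1]
finger_gap: 0.0296
grip_force: 61.5
```

Request:
step_arm(deltas=[{"delta_pos":[0,0,-0.004],"delta_rot":[0,0,0],"fingers":-1},{"delta_pos":[0,0,-0.003],"delta_rot":[0,0,0],"fingers":-1},{"delta_pos":[0,0,-0.002],"delta_rot":[0,0,0],"fingers":-1},{"delta_pos":[0,0,0],"delta_rot":[0,0,0],"fingers":-1},{"delta_pos":[0,0,0],"delta_rot":[0,0,0],"fingers":-1}])

```text
t: 17.17
tcp_pos: [0.4712, -0.2259, 0.235]
tool_rot: [-0.0, -0.156, 0.988, 0.0]
ft_force: [-0.1, 7.0, -5.1]
finger_gap: 0.0292
grip_force: 61.8
```

Risen 94 mm. I go slowly into the end stop.

Request:
step_arm(deltas=[{"delta_pos":[0,0,-0.001],"delta_rot":[0,0,0],"fingers":-1},{"delta_pos":[0,0,-0.001],"delta_rot":[0,0,0],"fingers":-1},{"delta_pos":[0,0,-0.001],"delta_rot":[0,0,0],"fingers":-1},{"delta_pos":[0,0,-0.001],"delta_rot":[0,0,0],"fingers":-1},{"delta_pos":[0,0,-0.001],"delta_rot":[0,0,0],"fingers":-1}])

```text
t: 17.58
tcp_pos: [0.4712, -0.2259, 0.2397]
tool_rot: [-0.0, -0.156, 0.988, 0.0]
ft_force: [2.2, 5.9, -6.3]
finger_gap: 0.0289
grip_force: 61.7
```

Request:
step_arm(deltas=[{"delta_pos":[0,0,-0.001],"delta_rot":[0,0,0],"fingers":-1},{"delta_pos":[0,0,-0.0],"delta_rot":[0,0,0],"fingers":-1},{"delta_pos":[0,0,-0.001],"delta_rot":[0,0,0],"fingers":-1},{"delta_pos":[0,0,0],"delta_rot":[0,0,0],"fingers":-1},{"delta_pos":[0,0,0],"delta_rot":[0,0,0],"fingers":-1}])

```text
t: 18.0
tcp_pos: [0.4712, -0.2259, 0.241]
tool_rot: [-0.0, -0.156, 0.988, 0.001]
ft_force: [2.3, 4.5, -10.4]
finger_gap: 0.0289
grip_force: 61.4
```

Request:
step_arm(deltas=[{"delta_pos":[0,0,-0.001],"delta_rot":[0,0,0],"fingers":-1},{"delta_pos":[0,0,0],"delta_rot":[0,0,0],"fingers":-1},{"delta_pos":[0,0,0],"delta_rot":[0,0,0],"fingers":-1},{"delta_pos":[0,0,0],"delta_rot":[0,0,0],"fingers":-1},{"delta_pos":[0,0,0],"delta_rot":[0,0,0],"fingers":-1}], newtons=70)

```text
t: 18.42
tcp_pos: [0.4711, -0.2259, 0.2411]
tool_rot: [-0.0, -0.156, 0.988, 0.001]
ft_force: [5.5, 3.9, -17.3]
finger_gap: 0.0291
grip_force: 71.6
```

It is solid: the force rose from 10 to 17 N while z moved only 0.1 mm, about 100 mm above the start. I hold once more to check for creep, then hand in.

Request:
step_arm(deltas=[{"delta_pos":[0,0,0],"delta_rot":[0,0,0],"fingers":-1},{"delta_pos":[0,0,0],"delta_rot":[0,0,0],"fingers":-1},{"delta_pos":[0,0,0],"delta_rot":[0,0,0],"fingers":-1},{"delta_pos":[0,0,0],"delta_rot":[0,0,0],"fingers":-1},{"delta_pos":[0,0,0],"delta_rot":[0,0,0],"fingers":-1}])

```text
t: 18.83
tcp_pos: [0.4712, -0.2259, 0.2411]
tool_rot: [-0.0, -0.156, 0.988, 0.001]
ft_force: [4.7, 3.7, -18.5]
finger_gap: 0.0291
grip_force: 71.6
```

```bash
python3 - <<'E'
from h import *
from plant import arm,camera,hand_in
s=camera('side'); im=s['image'].astype(int)[240:350,290:340]
D=load('side0')
m=(im[...,0]>im[...,2]+40)&(im[...,0]>im[...,1]+25); v,u=np.where(m)
if len(u): print('blue',u.mean()+290,v.mean()+240,len(u))
print('expected grip -y face at 0 / .1:',proj(D,[[.4762,-.2395,.155],[.4762,-.2395,.255]]))
o=arm.observe(); print(o['t'],o['tcp_pos'],o['ft_force'],o['finger_gap'],o['grip_force'])
if o['tcp_pos'][2]>.2395 and o['finger_gap']<.032: print(hand_in())
E
```

```text
blue 306.68468468468467 271.5315315315315 111
expected grip -y face at 0 / .1: [[315.34569023 308.02681225]
 [314.16419428 277.07096932]]
18.8833 [ 0.47114026 -0.22590116  0.24108536] [  5.81614749   4.25724367 -16.76177781] 0.029211510763670446 71.57156333327293
the job is handed in; nothing more can be done
None
```

The yellow clip is standing in the caddy, and the blue handle is pulled up about 100 mm to its second stop. The arm is still gripping it there with the button squeezed, and the job is handed in at 18.9 s.

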